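Feel along the tested spots of a casting

ROBOT

A 6-joint arm with a two-finger parallel gripper is mounted at the origin on the work surface. World frame = base frame: x ahead of the robot, y to its left, z up, the work surface at z = 0. Lengths are in m, angles in rad, forces in N, time in s.
With the tool pointing down it reaches from about 0.275 to 0.775 m from the base axis. Payload 14.6 kg.
Tool frame: the origin (TCP) lies midway between the tips of the shut fingers; the grasp point (between the pads) lies 19 mm behind it; z points along the fingers, y is the line along which they close (so a half turn about z gives the same grasp; the last joint's range is limited). The gripper opens to 85 mm and grips with 20 to 120 N. Pads are 22 mm wide; open, the fingers measure 114 mm over their backs; the gripper's body (76 mm by 85 mm) begins 54 mm behind the grasp point. The pads swing forward as they close: fully open they stand 13 mm farther back than shut.
Start: joints at [1.172, 0.263, -0.048, 1.259, 0, 1.415], TCP at [0.127, 0.509, 0.231] pointing down, gripper open.
Joint ranges: [-2.65, 2.65], [-0.89, 1.7], [-1.18, 1.37], [-2.13, 2.11], [-1.35, 1.29], [-3.14, 3.14]. Speed limits (rad/s): [1.89, 1.89, 2.57, 2.79, 3.14, 3.14].

INTERFACE

Orientations are given as a rotation vector (axis times angle).
In Python, from station import bot, imaging, sensors gives the robot as it stands (bot), with the cameras (imaging) and the readings (sensors).
- The arm moves only by the tool inch_along, called after "Call:" as name([rows], argument=value, ...), one row to a line, values as JSON. Schema: {"type":"object","properties":{"deltas":{"type":"array","items":{"type":"array","items":{"type":"number"},"minItems":4,"maxItems":4},"minItems":1,"maxItems":5},"finger_gap":{"type":"number"},"grip_n":{"type":"number"},"only":{"type":"string"},"quiet":{"type":"boolean"},"lines":{"type":"string"}},"required":["deltas"],"additionalProperties":false}. deltas is a list of rows, 1 to 5 of them, each of 4 numbers: dx, dy, dz in normalised numbers (1 is 1 m), then a turn about the tool's z in fractions of the full range, 1 being pi rad; each row is the pose to reach, as a shift and turn from the pose commanded when the call began, along the tool's axes at that moment; what a row does not reach only later rows make up. A row lasts 1/8 s, in which the tool goes at most 0.0625 m and 0.188 rad, less where a joint would pass 70% of its speed; a pose out of reach is approached as far as the arm can. finger_gap is the finger opening in m, set as the call begins (left out keeps the last). The fingers move at their own pace and stop on an object; grip_n is the grip in N (left out, the last holds). Time passes only in rows, so rows that do not move let the fingers close. The tool returns the time, the measured TCP pose, the force, the opening and the grip force at its end. only (a regular expression) keeps the lines of the reply that match it, lines (a string "A,B") keeps lines A to B, and quiet returns only ok. No shift or turn number may pass 1 either way. Input that does not fit is refused with a message, and nothing moves.
- sensors.get_state(): the state, without advancing time (a new reading comes with each control period).
- imaging.camera(name): name is "side" or "top"; returns the picture (400x640x3 uint8, red, green, blue); there is no depth.
- imaging.camera_params(name): a dict with "fx", "fy", "cx", "cy" (pixels), "R" (3x3) and "t" (3): a world point X has camera coordinates R X + t. Camera axes: x right, y down, z forward; pixel columns grow to the right and rows downward; lengths in m; the calibration is good to about 2 mm. A picture is of the moment at which its call begins. camera_params takes no time and is no camera call.
- bot.hand_in(): hands the job in; it is judged then, once.
The state is a dict: "time": time; "joint_pos": joint angles; "qd": joint speeds; "effort": joint torques, N m; "tcp_pos": TCP position; "ee_rot": TCP orientation; "force": force on the tool from outside, world axes, zero at the start; "torque": the same for the moment, N m; "opening": finger opening in m; "gripper_force": force on a finger pad.
Only numpy, scipy, OpenCV 4.12 (cv2) and the standard library are available. Lean on these libraries where they do the work, as an engineer would, in place of code of your own. Each camera call takes 0.05 s, during which the arm holds its last target. There are 200 camera calls.

TASK

Feel along the row of five bright ground spots on the curved, sprung casting: with the fingertips, touch each spot lightly for a moment, one after another from the broadest to the narrowest, and finish while holding the fingertips resting lightly on the narrowest one. Be gentle: do not press the casting down onto its stops or lift it, and leave the loose things around it where they stand.

Things in the scene. Friction and masses are not known exactly. Their poses are not given: they have to be found in the camera images.
- casting (a joint): how far the curved casting is pressed down on its springs, m: 0 at rest, positive down; the stops are at 0.012 down and 0.006 up. It only moves straight up and down, does not tilt, and needs about 0.9 N per mm
- fixture: fixed grey disc, 260 mm across, 18 mm thick; origin at the centre of its underside, z up. Above it on springs floats the dark C-shaped casting, a tapering bar bent at 85 mm mid-line radius about the disc's axis (underside 36 mm, top 58 mm above the table), from a broad lugged end (50 mm wide) on the -y side, round by +x, to a narrow plain end (22 mm) on the +y side; open to -x
- spot1: bright round ground-flat spot number 1 of 5 on the casting, 26 mm in diameter, raised 4 mm above the casting's top, with a small dark ball dent in its middle; origin at the centre of its top face (62 mm above the table at rest), z up; the broadest, next to the lug. Neighbouring spots are 51 mm apart
- spot2: bright round ground-flat spot number 2 of 5 on the casting, 23 mm in diameter, raised 4 mm above the casting's top, with a small dark ball dent in its middle; origin at the centre of its top face (62 mm above the table at rest), z up
- spot3: bright round ground-flat spot number 3 of 5 on the casting, 20 mm in diameter, raised 4 mm above the casting's top, with a small dark ball dent in its middle; origin at the centre of its top face (62 mm above the table at rest), z up
- spot4: bright round ground-flat spot number 4 of 5 on the casting, 17 mm in diameter, raised 4 mm above the casting's top, with a small dark ball dent in its middle; origin at the centre of its top face (62 mm above the table at rest), z up
- spot5: bright round ground-flat spot number 5 of 5 on the casting, 14 mm in diameter, raised 4 mm above the casting's top, with a small dark ball dent in its middle; origin at the centre of its top face (62 mm above the table at rest), z up; the narrowest, next to the plain end
- cube: bystander: dark steel cube, 34 mm, standing in the hollow of the casting on the fixture's disc; origin at its underside
- indenter: bystander: steel indenter holder, a stepped upright pin 24 mm in diameter and 40 mm tall, standing on the fixture's disc; origin at its underside
- test_block: bystander: flat round steel test block, 50 mm in diameter and 12 mm thick, lying on the fixture's disc at the open side of the casting; origin at its underside
- loupe: bystander: black waisted magnifier, 38 mm in diameter and 40 mm tall, standing on the table just outside the disc; origin at its underside
- wrench: bystander: wrench lying on the table at the robot's right (origin near its middle)
- brush: bystander: brush lying on the table at the robot's left (origin near its middle)
- jar: bystander: closed jar, 60 mm in diameter and 70 mm tall, on the table at the robot's left; origin at its underside

How it is judged:
By the outcome, as a careful person would: the job done as asked, in the order asked, and still so for the second after the job is handed in, while the arm keeps its last pose, push and grip.
It also fails if it takes over 38 s, if anything falls off the work surface, if the arm or the gripper's body presses on something with over 40 N, if the wrist force passes 120 N, or if a joint passes its speed limit or range.

## Working session

There is one attempt and no reset: what is moved stays moved. The work goes in short steps, Python scripts to look and compute and a tool call to move; the robot and the scene stay as the last step left them, time stands still between calls to the robot, and variables do not carry over. Pictures are saved under pics/ and viewed, at most 10 in all, crops included, and the job is handed in when it is done.

```bash
ls; mkdir -p pics
```

Run:
```python
from station import bot, imaging, sensors
import cv2
s=sensors.get_state(); print(s)
for n in("top","side"):
    im=imaging.camera(n); cv2.imwrite(f"pics/{n}0.png",im[:,:,::-1]); print(n,imaging.camera_params(n))
```

```text
pics
station.py
{'time': 0.0, 'joint_pos': array([ 1.17167540e+00,  2.63540973e-01, -4.89320129e-02,  1.25939641e+00,
        1.45229151e-05,  1.41549220e+00]), 'qd': array([ 1.98516008e-04,  5.89218634e-04,  4.22267952e-04,  9.41371990e-04,
        3.91865037e-05, -6.15774760e-05]), 'effort': array([-6.07788716e-04, -6.37606788e+01,  3.84567440e+01,  1.38059759e-02,
       -8.88978184e-05, -2.81541105e-05]), 'tcp_pos': array([0.12663653, 0.50922051, 0.23081755]), 'ee_rot': array([-3.82001152e-01, -3.11797114e+00,  1.61482063e-03]), 'force': array([ 0.08756996, -0.23864819, -0.03775809]), 'torque': array([ 0.0568097 , -0.04730259, -0.00799833]), 'gripper_force': 0.0, 'opening': 0.08543451583396276}
top {'fx': 476.36860181755833, 'fy': 476.36860181755833, 'cx': 314.97201977444996, 'cy': 203.97393882831247, 'R': array([[-1.88992336e-02, -9.99820895e-01, -9.98632940e-04],
       [-9.91580666e-01,  1.88714274e-02, -1.28107967e-01],
       [ 1.28103868e-01, -1.43091728e-03, -9.91759725e-01]]), 't': array([-0.00751464,  0.56915398,  1.36553403])}
side {'fx': 388.5411888720446, 'fy': 388.5411888720446, 'cx': 312.24954068658076, 'cy': 199.61997935889005, 'R': array([[-0.89338043, -0.44879185,  0.02138418],
       [-0.24819941,  0.45328181, -0.85611486],
       [ 0.37452431, -0.77014381, -0.51634297]]), 't': array([0.51779614, 0.21207728, 0.7757588 ])}
```

View pics/top0.png

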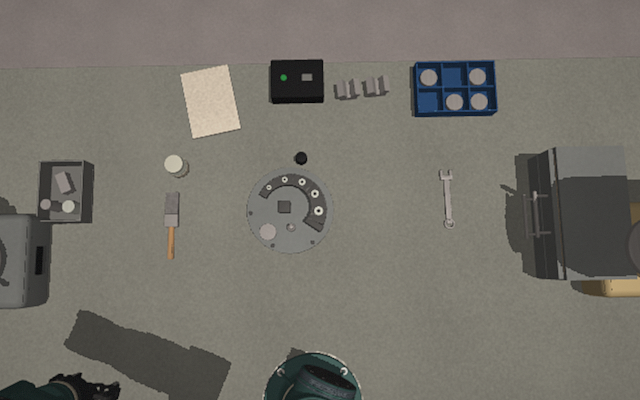

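View pics/side0.png

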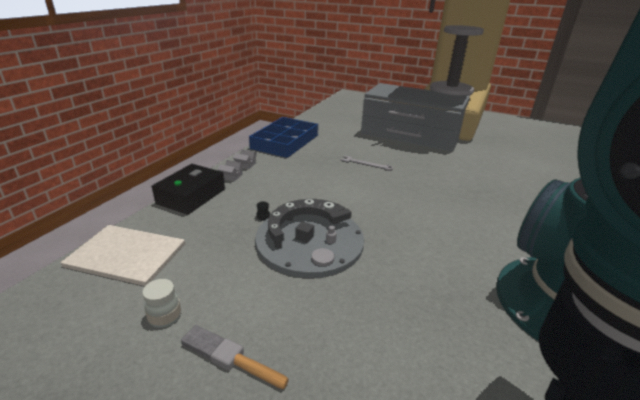

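The top view shows the disc around (290,210), with the spots in an arc from about (319,211) to (268,187). The side view shows the same arc from (329,205) to (277,215). Next I'll find the bright blobs and triangulate them.

Run:
```python
import cv2,numpy as np
ims=[]
for n,(x0,y0,x1,y1),th in(("top",(240,160,340,260),170),("side",(250,190,370,275),150)):
    im=cv2.imread(f"pics/{n}0.png"); c=im[y0:y1,x0:x1]
    ims.append(cv2.resize(c,(400*(x1-x0)//(y1-y0) if n=="side" else 400,400),interpolation=cv2.INTER_CUBIC))
    g=cv2.cvtColor(c,cv2.COLOR_BGR2GRAY)
    k,l,st,ce=cv2.connectedComponentsWithStats((g>th).astype(np.uint8))
    for i in range(1,k): print(n,ce[i]+[x0,y0],st[i,4])
cv2.imwrite("pics/crop.png",np.hstack(ims)[:,:800] if 0 else cv2.resize(np.hstack(ims),(800,330)))
```

```text
top [284.         178.92307692] 13
top [301.56521739 181.65217391] 23
top [269.         186.88888889] 9
top [314.57692308 192.88461538] 26
top [318.33333333 210.30952381] 42
top [291. 227.] 1
side [306.  201.2] 5
side [311.4 201.2] 5
side [287. 204.] 3
side [328.89473684 204.78947368] 19
side [291.5 204.5] 4
side [278. 213.] 1
```

View pics/crop.png

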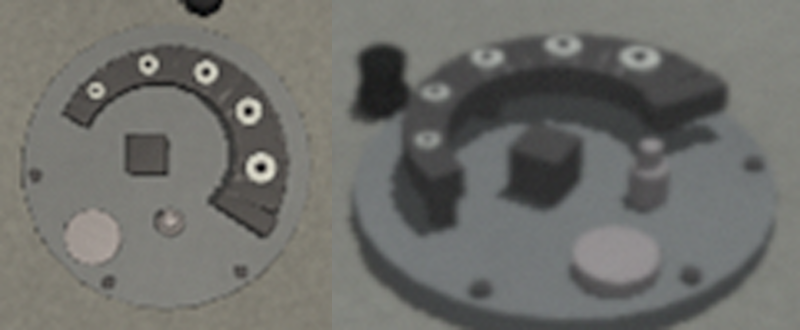

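All five spots are clear in both views: broadest at top-view (318,210), narrowest at (269,187). I'll take subpixel contours and triangulate.

Create h.py:
```python
import cv2,numpy as np
from station import bot, imaging, sensors
def cents(im,box,th,amin,amax):
    x0,y0,x1,y1=box; U=8
    g=cv2.cvtColor(im[y0:y1,x0:x1],cv2.COLOR_RGB2GRAY)
    g=cv2.resize(g,None,fx=U,fy=U,interpolation=cv2.INTER_CUBIC)
    out=[]
    for c in cv2.findContours((g>th).astype(np.uint8),cv2.RETR_EXTERNAL,cv2.CHAIN_APPROX_NONE)[0]:
        m=cv2.moments(c); a=m['m00']/U/U
        if amin<a<amax: out.append(((m['m10']/m['m00']+.5)/U-.5+x0,(m['m01']/m['m00']+.5)/U-.5+y0,a))
    return out
def ray(n,u,v):
    p=imaging.camera_params(n); R=np.array(p['R']); 
    d=R.T@[(u-p['cx'])/p['fx'],(v-p['cy'])/p['fy'],1]; return -R.T@p['t'],d
def plane(n,u,v,z):
    o,d=ray(n,u,v); return o+d*(z-o[2])/d[2]
def tri(a,b):
    (o1,d1),(o2,d2)=ray("top",*a),ray("side",*b)
    s=np.linalg.lstsq(np.c_[d1,-d2],o2-o1,rcond=None)[0]
    return (o1+s[0]*d1+o2+s[1]*d2)/2, np.linalg.norm(o1+s[0]*d1-o2-s[1]*d2)
```

Run:
```python
from h import *
np.set_printoptions(precision=4,suppress=True)
t=cv2.imread("pics/top0.png")[:,:,::-1].copy(); s=cv2.imread("pics/side0.png")[:,:,::-1].copy()
T=cents(t,(255,165,335,220),125,5,80)
S=cents(s,(270,194,345,225),125,3,80)
print(np.array(T));print(np.array(S))
P=[]
for q in T:
    best=min((tri(q[:2],r[:2])+(r,) for r in S),key=lambda b:b[1]+abs(b[0][2]-.062))
    a=plane("top",*q[:2],.062);b=plane("side",*best[2][:2],.062); P.append(a)
    print(q[2],best[0],best[1],a,b)
P=np.array(P)
A=np.c_[2*P[:,:2],np.ones(5)];c=np.linalg.lstsq(A,(P[:,:2]**2).sum(1),rcond=None)[0]
print("centre",c[:2],"r",np.sqrt(c[2]+c[:2]@c[:2]))
```

```text
[[298.759  217.3931  32.3906]
 [318.1621 210.3566  65.9375]
 [287.578  212.2032  46.2656]
 [275.7059 205.1949   7.3047]
 [283.037  198.7115   7.9531]
 [314.4957 193.213   50.4219]
 [304.0667 203.0164  34.9609]
 [285.4779 187.4929   9.1641]
 [268.5439 186.9828  19.7422]
 [301.6148 181.4482  39.2344]
 [256.4345 179.0682  13.4219]
 [284.2723 179.1278  27.5547]
 [260.8606 173.856   23.0703]
 [276.8394 166.6568   5.8672]
 [269.7012 166.9246   9.6641]
 [257.9571 167.58    16.6016]]
[[276.2785 213.5632  14.3672]
 [328.5366 204.2878  47.4922]]
32.390625 [0.5247 0.0282 0.0978] 0.0015456388880233836 [0.5276 0.0291 0.062 ] [ 0.5482 -0.0249  0.062 ]
65.9375 [ 0.5479 -0.0268  0.0609] 0.00191959797284625 [ 0.5469 -0.0271  0.062 ] [ 0.5482 -0.0249  0.062 ]
46.265625 [0.5265 0.0545 0.1143] 0.022681547096978148 [0.5432 0.0612 0.062 ] [ 0.5482 -0.0249  0.062 ]
7.3046875 [0.5864 0.1058 0.0926] 0.057647737168647115 [0.5642 0.0952 0.062 ] [0.6404 0.0733 0.062 ]
7.953125 [0.6039 0.0844 0.0752] 0.050759412676741465 [0.5827 0.0738 0.062 ] [0.6404 0.0733 0.062 ]
50.421875 [ 0.574  -0.0249  0.0606] 0.04833168
[... 679 characters left out ...]
[0.6308 0.125  0.1002] 0.040269323302476914 [0.6571 0.1377 0.062 ] [0.6404 0.0733 0.062 ]
5.8671875 [0.6576 0.0823 0.0673] 0.04019533496998005 [0.6776 0.091  0.062 ] [0.6404 0.0733 0.062 ]
9.6640625 [0.6506 0.1002 0.081 ] 0.04789022238221526 [0.6772 0.1118 0.062 ] [0.6404 0.0733 0.062 ]
16.6015625 [0.6391 0.129  0.1031] 0.05964553481830102 [0.6759 0.1461 0.062 ] [0.6404 0.0733 0.062 ]Traceback (most recent call last):
  File "<stdin>", line 13, in <module>
    res = self.concatenate(tuple(objs), axis=axis)
ValueError: all the input array dimensions except for the concatenation axis must match exactly, but along dimension 0, the array at index 0 has size 16 and the array at index 1 has size 5
```

Create pts.py:
```python
from h import *
from scipy.spatial.transform import Rotation as Ro
np.set_printoptions(precision=4,suppress=True)
def off(P,rot,p): return Ro.from_rotvec(rot).as_matrix().T@(np.array(P)-p)
```

Run:
```python
from pts import *
t=cv2.imread("pics/top0.png")[:,:,::-1].copy(); s=cv2.imread("pics/side0.png")[:,:,::-1].copy()
T=[(318.16,210.36),(314.5,193.21),(301.61,181.45),(284.27,179.13),(268.54,186.98)]
S=cents(s,(270,194,345,225),138,2,80)
print(np.array(S))
for th in(145,132):print(th,np.array(cents(s,(270,194,345,225),th,2,80)))
P=np.array([plane("top",*q,.062) for q in T])
A=np.c_[2*P[:,:2],np.ones(5)];c=np.linalg.lstsq(A,(P[:,:2]**2).sum(1),rcond=None)[0]
print("centre",c[:2],"r",np.sqrt(c[2]+c[:2]@c[:2]))
for q,p in zip(T,P):
    X,g,r=min((tri(q,r[:2])+(r,) for r in S),key=lambda b:b[1]+abs(b[0][2]-.062))
    print(p,"tri",X,g,"side",plane("side",*r[:2],.062))
st=sensors.get_state();print(Ro.from_rotvec(st['ee_rot']).as_matrix());print(off(P[0]+[0,0.001,.04],st['ee_rot'],st['tcp_pos']))
```

```text
[[276.5786 213.634    7.0469]
 [289.3966 204.49    16.2031]
 [328.52   204.3311  39.2578]
 [308.9488 201.4916  19.5938]]
145 [[278.0196 213.3543   2.1797]
 [291.3472 204.5845   6.625 ]
 [286.9528 204.0778   4.3047]
 [328.5839 204.6093  23.2031]
 [308.9883 201.5363  14.4609]]
132 [[276.381  213.6325  10.4844]
 [289.3043 204.4709  20.2734]
 [328.5257 204.3097  42.9609]
 [308.8693 201.0522  33.3047]
 [341.2293 198.038    2.9453]
 [333.5731 195.7296   2.3984]
 [343.6101 194.2331   2.4609]
 [338.5688 194.4297   7.2656]]
centre [0.5565 0.0571] r 0.08479230458652459
[ 0.5469 -0.0271  0.062 ] tri [ 0.548  -0.0268  0.0607] 0.001948817066727971 side [ 0.5481 -0.0247  0.062 ]
[ 0.5971 -0.0175  0.062 ] tri [ 0.5982 -0.0172  0.0595] 0.0014937823530556794 side [ 0.5971 -0.0134  0.062 ]
[0.6324 0.0193 0.062 ] tri [0.6337 0.0198 0.0601] 0.001991635883499902 side [0.6332 0.0226 0.062 ]
[0.6402 0.0697 0.062 ] tri [0.6411 0.07   0.0596] 0.0008924133769129045 side [0.6396 0.0732 0.062 ]
[0.6179 0.1156 0.062 ] tri [0.6136 0.113  0.0928] 0.0017316779201170885 side [0.6396 0.0732 0.062 ]
[[-0.9704  0.2414 -0.0004]
 [ 0.2414  0.9704 -0.0008]
 [ 0.0002 -0.0009 -1.    ]]
[-0.5371 -0.418   0.1292]
```

Spot spacing comes out at 51 mm, radius 84.8 mm and height about 60–62 mm, all matching the text. I'll shut the fingers and travel to spot 1.

Call:
inch_along([
  [-0.06,-0.045,0,0],
  [-0.11,-0.085,0.01,0],
  [-0.16,-0.125,0.02,0],
  [-0.21,-0.16,0.03,0],
  [-0.26,-0.2,0.04,0],
], finger_gap=0, grip_n=20)

```text
time: 0.72
tcp_pos: [0.3203, 0.2654, 0.1939]
ee_rot: [0.382, 3.118, 0.0]
force: [0.3, 1.1, -0.3]
opening: -0.0002
gripper_force: 0.0
```

Call:
inch_along([
  [-0.05,-0.038,0.01,0],
  [-0.1,-0.076,0.02,0],
  [-0.15,-0.114,0.03,0],
  [-0.2,-0.152,0.04,0],
  [-0.25,-0.19,0.05,0],
])

```text
time: 1.35
tcp_pos: [0.5137, 0.0246, 0.1446]
ee_rot: [-0.383, -3.118, -0.0]
force: [0.6, 0.8, -0.2]
opening: 0.0001
gripper_force: 0.0
```

Run:
```python
from pts import *
s=sensors.get_state();print(s['time'],s['tcp_pos'],s['force'],off([.5474,-.0256,.075],s['ee_rot'],s['tcp_pos']))
```

```text
1.35 [0.5137 0.0246 0.1446] [ 0.5521  0.8295 -0.2222] [-0.0448 -0.0406  0.0696]
```

Call:
inch_along([
  [-0.03,-0.027,0.02,0],
  [-0.044,-0.04,0.05,0],
  [-0.044,-0.04,0.063,0],
  [-0.044,-0.04,0.063,0],
  [-0.044,-0.04,0.063,0],
])

```text
time: 1.98
tcp_pos: [0.5459, -0.0222, 0.083]
ee_rot: [0.38, 3.117, -0.0]
force: [1.4, -0.5, -0.7]
opening: 0.0001
gripper_force: 0.0
```

Run:
```python
from pts import *
s=sensors.get_state();print(s['time'],s['tcp_pos'],s['force'],off([.5474,-.0256,.062],s['ee_rot'],s['tcp_pos']))
for n,(x,y) in(("top",(255,160)),("side",(270,150))):
    cv2.imwrite(f"pics/{n}1.png",cv2.resize(imaging.camera(n)[y:y+90,x:x+90,::-1],(400,400),interpolation=cv2.INTER_CUBIC))
cv2.imwrite("pics/c1.png",np.hstack([cv2.imread("pics/top1.png"),cv2.imread("pics/side1.png")]))
```

```text
1.975 [ 0.5459 -0.0222  0.083 ] [ 1.3746 -0.4751 -0.6705] [-0.0022 -0.003   0.021 ]
```

View pics/c1.png

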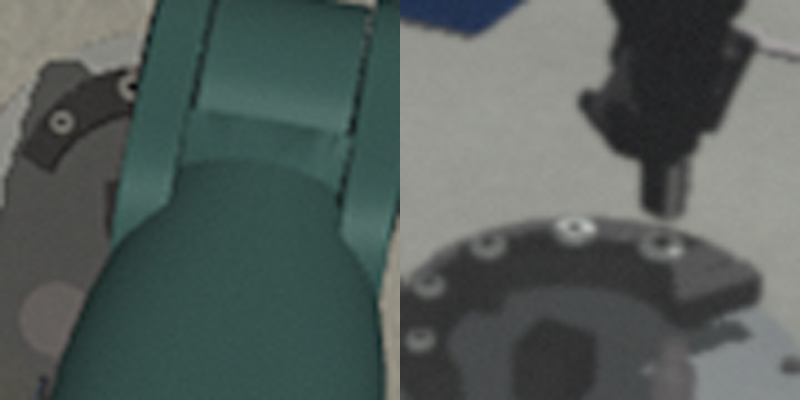

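The side view shows the shut tips about 20 mm above spot 1. I'll lower slowly.

Call:
inch_along([
  [-0.002,-0.003,0.01,0],
  [-0.002,-0.003,0.015,0],
  [-0.002,-0.003,0.017,0],
  [-0.002,-0.003,0.017,0],
  [-0.002,-0.003,0.017,0],
])

```text
time: 2.7
tcp_pos: [0.5472, -0.0262, 0.0651]
ee_rot: [0.382, 3.118, 0.0]
force: [-0.2, -0.4, -0.3]
opening: -0.0001
gripper_force: 0.0
```

Call:
inch_along([
  [0,0,0.0015,0],
  [0,0,0.003,0],
  [0,0,0.004,0],
  [0,0,0.004,0],
  [0,0,0.004,0],
])

```text
time: 3.32
tcp_pos: [0.5471, -0.0262, 0.061]
ee_rot: [-0.382, -3.118, -0.0]
force: [-0.3, -0.0, 0.6]
opening: 0.0004
gripper_force: 0.4
```

Call:
inch_along([
  [0,0,0.001,0],
  [0,0,0.0015,0],
  [0,0,0.0015,0],
  [0,0,0.0015,0],
])

```text
time: 3.82
tcp_pos: [0.5471, -0.0263, 0.0596]
ee_rot: [0.382, 3.118, -0.0]
force: [0.1, -0.3, 2.0]
opening: 0.0001
gripper_force: 1.1
```

Run:
```python
from pts import *
s=sensors.get_state();p=s['tcp_pos'];Q=[(.5474,-.0256),(.5976,-.016),(.633,.021),(.6405,.0714),(.6183,.117)]
Q=np.c_[np.array(Q),[p[2]]*5]
R=Ro.from_euler('z',-np.arctan2(0,1)).as_matrix()
from numpy import *
print(p,s['force']);M=Ro.from_rotvec(s['ee_rot']).as_matrix();print((Q[1]-p)@M);print(diff(Q,axis=0)@M)
```

```text
[ 0.5471 -0.0263  0.0596] [ 0.1086 -0.3136  2.0078]
[-0.0465  0.0221  0.    ]
[[-0.0464  0.0214  0.    ]
 [-0.0254  0.0445  0.    ]
 [ 0.0049  0.0507 -0.    ]
 [ 0.0326  0.0389 -0.    ]]
```

Clear light touch on spot 1: 2.0 N, about 2.2 mm down. Next is spot 2, first up, then over, then down.

Call:
inch_along([
  [0,0,-0.004,0],
  [0,0,-0.016,0],
  [-0.0232,0.011,-0.018,0],
  [-0.0465,0.022,-0.016,0],
  [-0.0465,0.022,-0.008,0],
])

```text
time: 4.45
tcp_pos: [0.5992, -0.016, 0.0681]
ee_rot: [0.381, 3.116, -0.0]
force: [-0.2, -0.6, -1.0]
opening: 0.0001
gripper_force: 0.0
```

Call:
inch_along([
  [0,0,0.002,0],
  [0,0,0.0035,0],
  [0,0,0.0055,0],
  [0,0,0.0075,0],
  [0,0,0.0075,0],
])

```text
time: 5.08
tcp_pos: [0.5974, -0.0162, 0.06]
ee_rot: [-0.382, -3.118, 0.0]
force: [-1.3, -1.1, 1.3]
opening: -0.0002
gripper_force: 0.9
```

Call:
inch_along([
  [0,0,0.0005,0],
  [0,0,0.0005,0],
  [0,0,0.0005,0],
])

```text
time: 5.45
tcp_pos: [0.5975, -0.0161, 0.0596]
ee_rot: [-0.382, -3.118, 0.0]
force: [-1.6, -0.9, 1.9]
opening: 0.0002
gripper_force: 1.1
```

Spot 2 touched (1.9 N). On to spot 3, with a pause in the air to settle the sideways motion.

Call:
inch_along([
  [0,0,-0.004,0],
  [0,0,-0.016,0],
  [-0.0127,0.022,-0.018,0],
  [-0.0254,0.0445,-0.016,0],
  [-0.0254,0.0445,-0.012,0],
])

```text
time: 6.08
tcp_pos: [0.6341, 0.0219, 0.0721]
ee_rot: [0.38, 3.117, 0.0]
force: [-0.5, -0.5, 0.3]
opening: 0.0
gripper_force: 0.0
```

Call:
inch_along([
  [0,0,0,0],
  [0,0,0.006,0],
  [0,0,0.0085,0],
  [0,0,0.0105,0],
  [0,0,0.012,0],
])

```text
time: 6.7
tcp_pos: [0.6328, 0.0207, 0.0595]
ee_rot: [-0.382, -3.118, 0.0]
force: [-1.9, -0.5, 1.6]
opening: 0.0003
gripper_force: 1.3
```

Call:
inch_along([
  [0,0,0,0],
  [0,0,0,0],
  [0,0,0,0],
])

```text
time: 7.08
tcp_pos: [0.633, 0.0209, 0.0596]
ee_rot: [0.382, 3.118, -0.0]
force: [-0.8, -0.2, 2.1]
opening: 0.0
gripper_force: 1.1
```

Call:
inch_along([
  [0,0,-0.004,0],
  [0,0,-0.016,0],
  [0.0025,0.025,-0.018,0],
  [0.0049,0.0507,-0.016,0],
  [0.0049,0.0507,-0.012,0],
])

```text
time: 7.7
tcp_pos: [0.6408, 0.0727, 0.0723]
ee_rot: [0.379, 3.118, 0.001]
force: [-0.5, -0.5, 0.0]
opening: -0.0
gripper_force: 0.0
```

Call:
inch_along([
  [0,0,0,0],
  [0,0,0.006,0],
  [0,0,0.0085,0],
  [0,0,0.0105,0],
  [0,0,0.012,0],
])

```text
time: 8.32
tcp_pos: [0.6404, 0.0711, 0.0595]
ee_rot: [-0.382, -3.118, 0.0]
force: [-0.4, -1.0, 1.9]
opening: 0.0001
gripper_force: 1.3
```

Call:
inch_along([
  [0,0,0,0],
  [0,0,0,0],
  [0,0,0,0],
])

```text
time: 8.7
tcp_pos: [0.6405, 0.0713, 0.0596]
ee_rot: [0.382, 3.118, -0.0]
force: [0.0, -1.5, 2.4]
opening: 0.0002
gripper_force: 1.1
```

Spot 4 touched. Now I'll go above spot 5 and check with the camera before touching.

Call:
inch_along([
  [0,0,-0.004,0],
  [0,0,-0.016,0],
  [0.0163,0.0194,-0.018,0],
  [0.0326,0.0389,-0.016,0],
  [0.0326,0.0389,-0.012,0],
])

```text
time: 9.32
tcp_pos: [0.6168, 0.1194, 0.0715]
ee_rot: [-0.378, -3.118, -0.0]
force: [0.3, -0.5, 0.1]
opening: -0.0001
gripper_force: 0.0
```

Call:
inch_along([
  [0,0,0,0],
  [0,0,0,0],
])

```text
time: 9.57
tcp_pos: [0.6182, 0.1168, 0.0714]
ee_rot: [-0.382, -3.118, 0.0]
force: [-1.0, -0.6, -0.2]
opening: 0.0
gripper_force: 0.0
```

Run:
```python
from pts import *
im=imaging.camera("side")[170:260,240:360,::-1]
cv2.imwrite("pics/s5.png",cv2.resize(im,(720,540),interpolation=cv2.INTER_CUBIC))
```

```text
(no output)
```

View pics/s5.png

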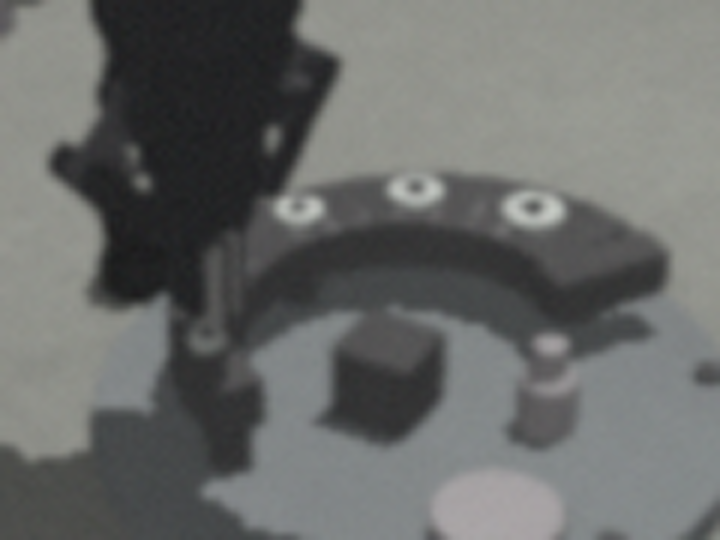

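The fingertips hang just above spot 5, which is partly hidden and sits at side-view pixel (274.5, 226). I'll check numerically against the clear first side picture.

Run:
```python
from pts import *
s=cv2.imread("pics/side0.png")[:,:,::-1].copy()
for th in (95,105,115,125):
  for q in cents(s,(264,218,288,236),th,3,40): print(th,q,plane("side",*q[:2],.062),tri((268.54,186.98),q[:2]))
print(plane("side",274.5,226.2,.062))
```

```text
95 (274.02374005594896, 225.52300791153073, 29.7890625) [0.6191 0.1183 0.062 ] (array([0.6192, 0.1162, 0.0604]), np.float64(0.0021266098157143335))
105 (285.3283354600879, 230.76284914220898, 36.734375) [0.5862 0.1237 0.062 ] (array([0.6079, 0.1116, 0.0502]), np.float64(0.02560695644757624))
105 (274.03735466710543, 225.5358739168586, 23.7421875) [0.619  0.1183 0.062 ] (array([0.6192, 0.1162, 0.0604]), np.float64(0.002090507527269085))
105 (265.0029239766082, 226.76626907716445, 36.515625) [0.6344 0.1322 0.062 ] (array([0.629 , 0.1212, 0.0547]), np.float64(0.021740041177531016))
115 (285.73727364432636, 231.00642776301544, 26.4609375) [0.585  0.1241 0.062 ] (array([0.6075, 0.1115, 0.0498]), np.float64(0.026642952597069187))
115 (274.05661623439, 225.53797001509537, 18.9765625) [0.619  0.1183 0.062 ] (array([0.6191, 0.1162, 0.0604]), np.float64(0.0020466066486254765))
115 (264.5583123140603, 226.949836696417, 20.1328125) [0.6349 0.1333 0.062 ] (array([0.6296, 0.1215, 0.0541]), np.float64(0.022658036149827886))
125 (274.07703488372096, 225.6953073089701, 11.7578125) [0.6186 0.1188 0.062 ] (array([0.6192, 0.1162, 0.06  ]), np.float64(0.0019309133362614681))
[0.6167 0.1201 0.062 ]
```

Spot 5 is confirmed at about (0.619, 0.117), within 1 mm of the TCP. Touch and hold.

Call:
inch_along([
  [0,0,0.006,0],
  [0,0,0.0085,0],
  [0,0,0.0105,0],
  [0,0,0.012,0],
  [0,0,0.012,0],
])

```text
time: 10.25
tcp_pos: [0.6181, 0.1168, 0.0595]
ee_rot: [-0.382, -3.118, 0.0]
force: [-1.0, -0.8, 3.0]
opening: -0.0001
gripper_force: 1.1
```

Call:
inch_along([
  [0,0,0,0],
  [0,0,0,0],
  [0,0,0,0],
  [0,0,0,0],
  [0,0,0,0],
])

```text
time: 10.88
tcp_pos: [0.6182, 0.1169, 0.0596]
ee_rot: [0.382, 3.118, -0.0]
force: [-0.5, -1.9, 2.0]
opening: 0.0007
gripper_force: 1.1
```

Run:
```python
from pts import *
im=imaging.camera("side")[150:290,230:390,::-1]
cv2.imwrite("pics/end.png",cv2.resize(im,(640,560),interpolation=cv2.INTER_CUBIC))
s=sensors.get_state();print(s['time'],s['tcp_pos'],s['force'])
```

```text
10.925 [0.6182 0.1169 0.0595] [-0.6093 -1.0508  1.8029]
```

View pics/end.png

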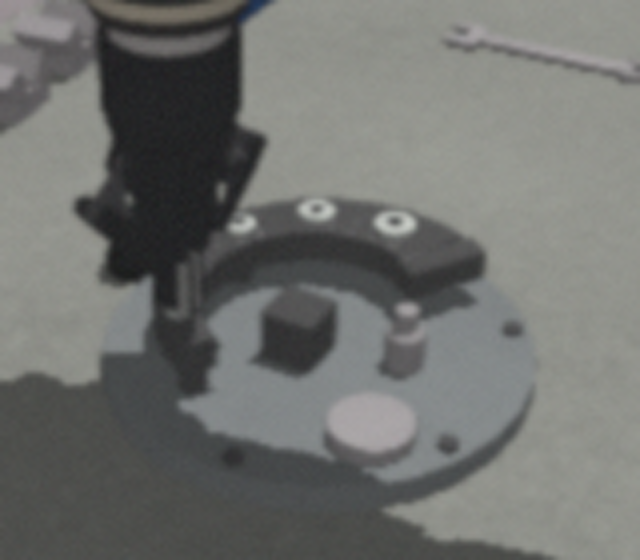

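The tips rest on spot 5 at zoomed pixel (183,315), with the cube, pin and block in view standing where they were. Handing in.

```bash
python3 -c "
from station import bot, imaging, sensors
print(bot.hand_in())"
```

```text
the job is handed in; nothing more can be done
None
```

I touched all five spots in order from broadest to narrowest at about 2–3 N (roughly 2 mm down), and handed the job in at about 11 s with the fingertips resting on spot 5 at about 2 N; the cube, indenter and test block stood unmoved in the last picture, which didn't show the loupe, brush or jar.

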